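# Reseat a backup-drive cartridge in its spring-eject dock

## Robot

A 6-joint arm with a two-finger parallel gripper is mounted at the origin on the work surface; the furniture and walls round the work are solid. World frame = base frame: x ahead of the robot, y to its left, z up, the work surface at z = 0. Lengths are in m, angles in rad, forces in N, time in s.
With the tool pointing down it reaches from about 0.225 to 0.875 m from the base axis. Payload 3.4 kg.
Tool frame: the origin (TCP) lies midway between the tips of the shut fingers; the grasp point (between the pads) lies 19 mm behind it (robot.hold_point_z is the distance from the TCP to the grasp point, in m); x points along the fingers, z is the direction in which the jaws open and shut, and the axes are right-handed (so a half turn about x gives the same grasp; the last joint's range is limited). The gripper opens to 85 mm and grips with 20 to 120 N. Pads are 22 mm wide; open, the fingers measure 114 mm over their backs; the gripper's body (76 mm by 85 mm) begins 54 mm behind the grasp point. The pads swing forward as they close: fully open they stand 13 mm farther back than shut.
Start: joints at [-1.342, 0.276, 1.505, -0, 1.361, -0.121], TCP at [0.197, -0.54, 0.198] pointing down, gripper open.
Joint ranges: [-2.89, 2.89], [-0.75, 2.08], [0.22, 2.7], [-1.18, 4.32], [0.11, 2.71], [-2.7, 2.7]. Speed limits (rad/s): [2.57, 2.57, 3.14, 3.14, 3.14, 3.14].

## Interface

Orientations are given as a unit quaternion [w, x, y, z].
In Python, from plant import robot, vision, hand_in gives the robot as it stands.
- The arm moves only by the tool move_arm, never from a script. Its argument "moves" is a list of rows, each an object with "dp": the shift along the tool's x, y, z in mm, a list of three; "turn": the turn, a rotation vector about the tool's x, y, z in degrees, a list of three; "gripper": the closure in counts, from 0 (fully open) to 255 (shut). In form: [{"dp": [x, y, z], "turn": [rx, ry, rz], "gripper": gripper}, ...]. A call has 1 to 5 rows; each row shifts and turns the pose as measured when the row begins, along the tool's axes as they then stand; what a row does not reach is not made up. A row lasts 1/12 s, in which the tool goes at most 41.7 mm and 7.16 degrees, less where a joint would pass 70% of its speed; a pose out of reach is approached as far as the arm can. A call with a gripper value outside its range is refused whole. The fingers move at their own pace and stop on an object; "newtons" is the grip in N (left out, the last holds). Time passes only in rows, so rows that do not move let the fingers close. It gives the time, the measured TCP pose, the force and the opening at its end, in the units of the state.
- robot.observe(): the state, without advancing time (a new reading comes with each control period).
- vision.get_image(name): name is "side" or "top"; returns a dict with "color" (420x560x3 uint8, red, green, blue), "z_map" (420x560 float32, m along the optical axis (not along the pixel's ray), 0 where there is no reading), "fovy" (degrees; the focal length in pixels is half the picture's height over the tangent of half this angle, whatever the lens; pixels are square), "cx", "cy" (the principal point, pixels), "xyz" and "orientation" of the camera in the world. Camera axes: x right, y up, looking along -z (the intrinsics and any distortion apply to the point x, -y, -z); pixel columns grow to the right and rows downward; lengths in m; the calibration is good to about 2 mm. A picture is of the moment at which its call begins.
- hand_in(): hands the job in, once; it reports no verdict.
Trained networks look in a picture, given as the dict that the camera call returned (one of the last four; its "shot" number tells which), for a name from the list of things; names that differ only in an ending like _2 or _b are one class to them, and where a whole thing is asked for, a point or a joint stands for the part that bears it (a point fixed in the world has none). Each returns a list of dicts, best first, with "score" (0 to 1); they miss things now and then, are a little off and sometimes report something else, mostly with a low value. They report only what shows in the picture. A call takes as long as a camera call.
- vision.look_for(picture, target): "pixel" ([column, row] in pixels, amid what is visible of it).
- vision.place_of(picture, target): "pixel" ([column, row] in pixels: a listed point, or the origin of a listed thing).
The state is a dict: "time": time; "q": joint angles; "qd": joint speeds; "joint_efforts": joint torques, N m; "tcp_pos": TCP position; "tool_rot": TCP orientation; "force": force on the tool from outside, world axes, zero at the start; "torque": the same for the moment, N m; "gripper_width": opening from 0.0 (shut) to 1.0 (fully open).
Only numpy, scipy, OpenCV 4.12 (cv2) and the standard library are available. Lean on these libraries where they do the work, as an engineer would, in place of code of your own. Each camera call takes 0.05 s, during which the arm holds its last target. There are 200 camera calls.

## Task

Reseat the backup drive: press the blue eject key with one fingertip and, with the key still down, stop the cartridge with the other finger as it springs out, one to four centimetres from home, before it shoots off the dock. Then let the key come up while the finger still holds the cartridge, and push the cartridge back in with a fingertip until the catch takes it and it stays fully home by itself. Only press and push, never lifting the cartridge; leave the other things on the desk where they are and finish clear of everything.

Things in the scene. Friction and masses are not known exactly. Their poses are not given: they have to be found in the camera images.
- dock: Backup-drive dock: a white box on a grey base, fixed on the desk. Origin: on the desk, straight below the centre of the slot's mouth; x points level into the slot, y to the left when facing it, z up. White housing (mm): x 0 to 135, y -48 to 82, top z 44; slot y -39 to 39. Before it, x -66 to 0, a low apron: the slot's floor (z 12) carried on, with side rails 3 mm high at y 44 and -44.
- pusher (a joint): Spring pusher (hidden at the back of the slot) that drives the cartridge out, towards dock -x, as soon as the catch lets go. 0 = cartridge home, grows as it comes out; it stops at 0.040 m, and the cartridge, if nothing holds it, coasts on off the apron in well under a second. It pushes with about 5.6 N at 0 and 2.8 N at 0.040.
- home (a point): Point of the dock where the centre of the cartridge's front face stands when the cartridge is home and caught: dock x -10, y 0, z 24 mm; axes as the dock's. How far out the cartridge is = minus the x of cartridge_front in this frame.
- eject_key (a joint): Blue ribbed eject key on the apron, left of the cartridge's path: 0 = up, 0.006 m = fully down. It slides straight down and springs back (2.8 N to start, 4.9 N at the bottom, up to 1 N more while the cartridge hangs on its catch). The catch lets go at about 3 mm and can take hold again only when the key is up.
- key_top (a point): Centre of the eject key's top face, 24 x 18 mm (along dock x by y). With the key up it stands at dock x -36, y 68.5, z 24 mm; it goes down with the key. Its middle thus lies 26 mm farther out than the cartridge's front face at home, and 68 mm to the left of the cartridge's centre line.
- cartridge: Drive cartridge: dark block, blank paper label on top, 110 (x) x 76 (y) x 24 mm, about 0.2 kg, loose in the slot. Origin: centre of its underside, which lies on the slot floor; axes as the dock's. Pushed 0.5 mm or more past home with the key up, it is caught and springs back to home; a solid stop comes 3 mm past home. Pushing in takes 5 to 8 N all the way.
- cartridge_front (a point): Centre of the cartridge's front face (the bezel on the dock -x side), half-way up its 24 mm. The face is 76 mm wide and spans z 16 to 36 mm above the desk; at home it stands 10 mm out of the housing.
- storage_box (a point): Middle of the left rim of the big green woven storage box, which never moves. The box fills the desk to the right of this point (x 0.31 to 0.57, y -0.42 to 0.02 m, world), its rim 0.205 m high; the folders, tin and frames in it stand up to 0.40 m above the desk. Carry the arm round it or over it.
- pen_pot: Bystander, loose: black mesh pen pot, 80 mm across, 147 mm tall with its pens. Origin: centre of its underside, on the desk.
- glue_stick: Bystander, loose: glue stick with a blue band, 27 mm across, 90 mm tall. Origin: centre of its underside, on the desk.
- stapler: Bystander, loose: black stapler, 146 x 36 x 46 mm. Origin: centre of its underside, on the desk.
- eraser: Bystander, loose: pink eraser, 19 x 48 x 11 mm. Origin: centre of its underside, on the desk.
- rubber_stamp: Bystander, loose: wooden rubber stamp, 28 x 64 x 69 mm. Origin: centre of its underside, on the desk.

How it is judged:
On the way, in this order (a step that is already met when the one before it is completed fails the run):
1. the key is held down while the cartridge, 1 to 4 cm out, stands still against the other finger (value of joint eject_key above 0.002 m and x of cartridge_front in the frame of home between -0.042 and -0.009 m and contact force between the fingers and cartridge above 0.3 N and linear speed of cartridge below 0.05 m/s), for 0.15 s.
2. the key is up again and the cartridge, still out, is held by the finger (value of joint eject_key below 0.0015 m and x of cartridge_front in the frame of home below -0.005 m and contact force between the fingers and cartridge above 0.3 N), for 0.05 s.
At the end, for the whole second after the job is handed in: The cartridge is caught in the slot, its front within 2.5 mm of home along the slot and 3 mm in height, at rest with nothing touching it, and the eject key is up (within 1.5 mm) (x of cartridge_front in the frame of home between -0.0025 and 0.0025 m and z of cartridge_front in the frame of home between -0.003 and 0.003 m and value of joint eject_key below 0.0015 m and linear speed of cartridge below 0.01 m/s).
It fails at once if the cartridge slid out more than 50 mm (x of cartridge_front in the frame of home below -0.05 m).
It fails at once if the cartridge was lifted or tipped (z of cartridge_front in the frame of home above 0.007 m or angle between cartridge's own z axis and vertical above 0.12 rad).
It fails at once if another thing on the desk was moved (distance of any of pen_pot, glue_stick, stapler, eraser, rubber_stamp from where it was at the start of the episode above 0.015 m).
It also fails if it takes over 35 s, if anything falls off the work surface, if the arm or the gripper's body presses on something with over 40 N, if the wrist force passes 120 N, or if a joint passes its speed limit or range.

## Working session

There is one attempt and no reset: what is moved stays moved. The work goes in short steps, Python scripts to look and compute and a tool call to move; the robot and the scene stay as the last step left them, time stands still between calls to the robot, and variables do not carry over. Pictures are saved under pics/ and viewed, about 8 in all and at most 12, crops included, and the job is handed in when it is done.

Besides the shell and the picture viewer there is one more tool, called after ">>>" as name([rows], argument=value, ...), one row to a line, values as JSON. move_arm: Moves the arm, as the interface text tells. Its arguments: {"type":"object","properties":{"moves":{"type":"array"},"newtons":{"type":"number"}},"required":["moves"]}

```bash
ls; mkdir -p pics; cat > h.py <<'E'
import numpy as np, cv2
from plant import robot, vision, hand_in
from scipy.spatial.transform import Rotation as R
def rot(q): return R.from_quat([q[1],q[2],q[3],q[0]]).as_matrix()
def f(im): return im["color"].shape[0]/2/np.tan(np.radians(im["fovy"])/2)
def px2w(im,u,v,z=None):
    F=f(im); d=np.array([(u-im["cx"])/F,-(v-im["cy"])/F,-1.]); d=rot(im["orientation"])@d; c=np.array(im["xyz"])
    if z is None: return c+d*im["z_map"][int(round(v)),int(round(u))]
    return c+d*(z-c[2])/d[2]
def save(im,n,crop=None,s=1):
    a=im["color"][...,::-1]
    if crop: a=a[crop[1]:crop[3],crop[0]:crop[2]]
    cv2.imwrite(f"pics/{n}.png",cv2.resize(a,None,fx=s,fy=s,interpolation=cv2.INTER_CUBIC))
E
python3 - <<'E'
from h import *
for n in ("top","side"):
    im=vision.get_image(n); save(im,n+"0")
    print(n,[k for k in im],im["fovy"],im["cx"],im["cy"],im["xyz"],im["orientation"],{k:im[k] for k in im if 'dist' in k})
    for t,z in (("key_top",.024),("cartridge_front",.024),("home",.024),("dock",0),("cartridge",.012),("pen_pot",0),("glue_stick",0),("stapler",0),("eraser",0),("rubber_stamp",0)):
        for r in vision.place_of(im,t)[:1]:
            u,v=r["pixel"]; print(t,r["score"],np.round(r["pixel"],1),np.round(px2w(im,u,v,z),4))
print(robot.observe())
E
```

```text
pics
top ['color', 'z_map', 'fovy', 'cx', 'cy', 'xyz', 'orientation', 'shot'] 47.46029604577671 273.8819474577842 212.8795098941663 [0.27823585 0.17642363 1.22538311] [-0.70344169 -0.06795247  0.05372705  0.70545422] {}
cartridge_front 0.61 [281.  211.4] [0.4911 0.1824 0.024 ]
home 0.68 [282.1 212.4] [0.4885 0.1796 0.024 ]
dock 0.85 [283.5 204.6] [0.5134 0.1759 0.    ]
pen_pot 0.78 [220.  166.4] [0.6175 0.344  0.    ]
glue_stick 0.71 [210.5 197.7] [0.5328 0.3675 0.    ]
stapler 0.89 [216.8 286.5] [0.3022 0.3464 0.    ]
eraser 0.54 [224.2 249.2] [0.3972 0.3291 0.    ]
rubber_stamp 0.67 [213.  229.3] [0.449  0.3592 0.    ]
side ['color', 'z_map', 'fovy', 'cx', 'cy', 'xyz', 'orientation', 'shot'] 47.90599294953035 276.9134724836978 209.37201119554175 [-0.0301457   0.80629092  0.73682241] [-0.27932173 -0.14534872  0.42386202  0.84923148] {}
key_top 0.4 [249.5 265.2] [0.4729 0.2434 0.024 ]
cartridge_front 0.55 [260.6 244.5] [0.4958 0.1753 0.024 ]
home 0.56 [267.  244.1] [0.4848 0.1656 0.024 ]
dock 0.75 [259.5 252.3] [0.4985 0.1772 0.    ]
cartridge 0.56 [243.9 245.3] [0.5344 0.1898 0.012 
[... 211 characters left out ...]
mp 0.61 [222.2 305.9] [0.4586 0.3506 0.    ]
{'time': 1.1, 'q': array([-1.34195852e+00,  2.75869618e-01,  1.50489844e+00, -3.27254456e-05,
        1.36070379e+00, -1.20988604e-01]), 'qd': array([-0.00120683,  0.00189907,  0.00032097, -0.00066416, -0.00122158,
        0.00067813]), 'joint_efforts': array([-1.34594953e-03, -4.16674268e+01, -2.46103495e+01,  4.54826056e-05,
        2.43842742e-04,  1.85145603e-05]), 'tcp_pos': array([ 0.19706879, -0.54020879,  0.19774598]), 'tool_rot': array([ 0.57940776,  0.40532056,  0.57935931, -0.40539446]), 'force': array([-0.12208191, -0.23687001,  0.17940394]), 'torque': array([-0.02598406,  0.02471139,  0.01491378]), 'gripper_width': 1.0013386720997215}
```

```bash
python3 - <<'E'
import cv2
a=cv2.imread("pics/top0.png")[110:310,170:370]; cv2.imwrite("pics/t0c.png",cv2.resize(a,None,fx=3,fy=3,interpolation=cv2.INTER_CUBIC))
a=cv2.imread("pics/side0.png")[140:380,130:430]; cv2.imwrite("pics/s0c.png",cv2.resize(a,None,fx=2.5,fy=2.5,interpolation=cv2.INTER_CUBIC))
E
```

```text
(no output)
```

View pics/t0c.png

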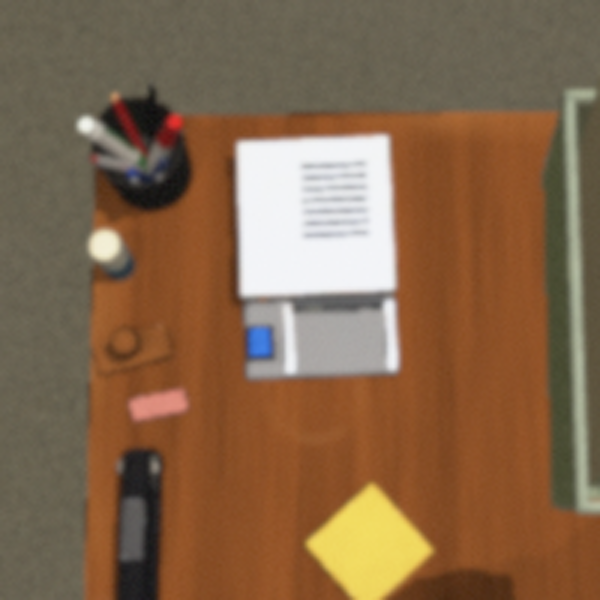

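View pics/s0c.png

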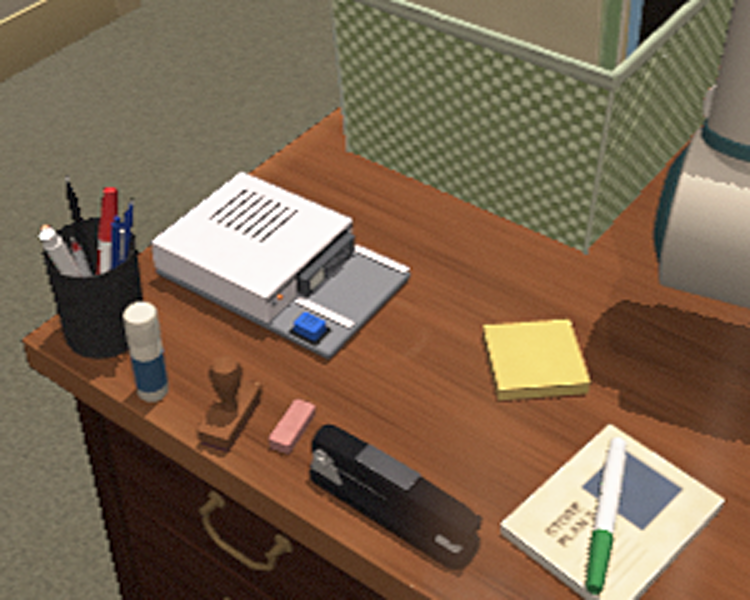

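```bash
python3 - <<'E'
from h import *
s=robot.observe(); print(s["time"],rot(s["tool_rot"]).round(3))
im=vision.get_image("top"); F=f(im)
v,u=np.mgrid[0:420,0:560]; Z=im["z_map"]
d=np.stack([(u-im["cx"])/F,-(v-im["cy"])/F,-np.ones_like(Z)],-1)
W=(d*Z[...,None])@rot(im["orientation"]).T+np.array(im["xyz"])
reg=(W[...,0]>.4)&(W[...,0]<.75)&(W[...,1]>.06)&(W[...,1]<.31)
m=reg&(W[...,2]>.036)&(W[...,2]<.055)&(im["color"].min(-1)>120)
P=W[m]; print(len(P),np.median(P[:,2]), "desk",np.median(W[reg&(W[...,2]<.006)][:,2]))
# edge rays on z=.044
r=cv2.minAreaRect(np.float32(P[:,:2]*1000)); print(r, cv2.boxPoints(r).round(1))
c=im["color"].astype(int); b=reg&(c[...,2]-c[...,0]>60)&(c[...,2]>100)
B=np.array([px2w(im,x,y,.024) for y,x in np.argwhere(b)]); print(len(B),B.mean(0).round(4),cv2.minAreaRect(np.float32(B[:,:2]*1000)))
im=vision.get_image("side"); c=im["color"].astype(int)
v,u=np.mgrid[0:420,0:560]
b=(c[...,2]-c[...,0]>80)&(c[...,2]>150)&(u>235)&(u<270)&(v>255)&(v<285)
B=np.array([px2w(im,x,y,.024) for y,x in np.argwhere(b)]); print(len(B),B.mean(0).round(4))
Z=im["z_map"];F=f(im)
d=np.stack([(u-im["cx"])/F,-(v-im["cy"])/F,-np.ones_like(Z)],-1)
W=(d*Z[...,None])@rot(im["orientation"]).T+np.array(im["xyz"])
reg=(W[...,0]>.4)&(W[...,0]<.75)&(W[...,1]>.06)&(W[...,1]<.31)
m=reg&(W[...,2]>.039)&(W[...,2]<.05);r=cv2.minAreaRect(np.float32(W[m][:,:2]*1000)); print(r,cv2.boxPoints(r).round(1),np.median(W[m][:,2]))
E
```

```text
1.1 [[-0.     0.939  0.343]
 [-0.     0.343 -0.939]
 [-1.    -0.     0.   ]]
2670 0.04488770826022925 desk 0.00048373992830774704
((565.8265380859375, 199.1170654296875), (137.77565002441406, 130.0983428955078), 1.975678563117981) [[494.7 261.8]
 [499.2 131.7]
 [636.9 136.5]
 [632.4 266.5]]
73 [0.4597 0.2452 0.024 ] ((460.15386962890625, 244.86363220214844), (23.265531539916992, 17.85598373413086), 0.22244203090667725)
60 [0.4594 0.2462 0.024 ]
((564.2576904296875, 199.37228393554688), (144.20999145507812, 133.35702514648438), 1.1317414045333862) [[490.8 264.6]
 [493.5 131.3]
 [637.7 134.1]
 [635.  267.5]] 0.044312692336614834
```

>>> move_arm([
  {"dp": [-41, 0, 0], "turn": [6.1, 0, 0], "gripper": 84},
  {"dp": [-41, 0, 0], "turn": [6.1, 0, 0], "gripper": 84},
  {"dp": [-41, 0, 0], "turn": [6, 0, 0], "gripper": 84},
  {"dp": [-41, 0, 0], "turn": [0, 0, 0], "gripper": 84},
  {"dp": [-41, 0, 0], "turn": [0, 0, 0], "gripper": 84},
])

```text
time: 1.62
tcp_pos: [0.1954, -0.5333, 0.3959]
tool_rot: [0.494, 0.502, 0.513, -0.49]
force: [-0.3, -1.7, 0.6]
gripper_width: 0.667
```

>>> move_arm([
  {"dp": [-41, 0, 0], "turn": [0, 0, 0], "gripper": 84},
  {"dp": [-41, 0, 0], "turn": [0, 0, 0], "gripper": 84},
  {"dp": [-30, 10, -20], "turn": [0, 0, 0], "gripper": 84},
  {"dp": [0, 12, -38], "turn": [0, 0, 0], "gripper": 84},
  {"dp": [0, 12, -38], "turn": [0, 0, 0], "gripper": 84},
])

```text
time: 2.03
tcp_pos: [0.2285, -0.4474, 0.5184]
tool_rot: [0.498, 0.501, 0.506, -0.496]
force: [1.0, 0.3, -0.4]
gripper_width: 0.672
```

>>> move_arm([
  {"dp": [0, 13, -39], "turn": [0, 0, 0], "gripper": 84},
  {"dp": [0, 13, -39], "turn": [0, 0, 0], "gripper": 84},
  {"dp": [0, 13, -39], "turn": [0, 0, 0], "gripper": 84},
  {"dp": [0, 13, -39], "turn": [0, 0, 0], "gripper": 84},
  {"dp": [0, 13, -39], "turn": [0, 0, 0], "gripper": 84},
])

```text
time: 2.45
tcp_pos: [0.2925, -0.2481, 0.5217]
tool_rot: [0.498, 0.502, 0.503, -0.497]
force: [0.3, -1.2, 0.2]
gripper_width: 0.669
```

>>> move_arm([
  {"dp": [0, 13, -39], "turn": [0, 0, 0], "gripper": 84},
  {"dp": [0, 13, -39], "turn": [0, 0, 0], "gripper": 84},
  {"dp": [0, 13, -39], "turn": [0, 0, 0], "gripper": 84},
  {"dp": [0, 13, -39], "turn": [0, 0, 0], "gripper": 84},
  {"dp": [0, 13, -39], "turn": [0, 0, 0], "gripper": 84},
])

```text
time: 2.87
tcp_pos: [0.3545, -0.0493, 0.5249]
tool_rot: [0.499, 0.504, 0.499, -0.498]
force: [1.5, -0.1, 0.5]
gripper_width: 0.671
```

>>> move_arm([
  {"dp": [0, 13, -39], "turn": [0, 0, 0], "gripper": 84},
  {"dp": [0, 13, -39], "turn": [0, 0, 0], "gripper": 84},
  {"dp": [0, 13, -39], "turn": [0, 0, 0], "gripper": 84},
  {"dp": [0, 13, -39], "turn": [0, 0, 0], "gripper": 84},
  {"dp": [0, 13, -39], "turn": [0, 0, 0], "gripper": 84},
])

```text
time: 3.28
tcp_pos: [0.4166, 0.1498, 0.5286]
tool_rot: [0.502, 0.505, 0.498, -0.496]
force: [1.4, -0.3, 0.5]
gripper_width: 0.669
```

>>> move_arm([
  {"dp": [0, 22, -31], "turn": [0, 0, 0], "gripper": 84},
  {"dp": [5, 22, -31], "turn": [0, 0, 0], "gripper": 84},
  {"dp": [41, 0, 0], "turn": [0, 0, 0], "gripper": 84},
  {"dp": [41, 0, 0], "turn": [0, 0, 0], "gripper": 84},
  {"dp": [41, 0, 0], "turn": [0, 0, 0], "gripper": 84},
])

```text
time: 3.7
tcp_pos: [0.4752, 0.2301, 0.4075]
tool_rot: [0.509, 0.511, 0.497, -0.482]
force: [1.4, -1.1, -0.8]
gripper_width: 0.669
```

>>> move_arm([
  {"dp": [41, 0, 0], "turn": [0, 0, 0], "gripper": 84},
  {"dp": [41, 0, 0], "turn": [0, 0, 0], "gripper": 84},
  {"dp": [41, 0, 0], "turn": [0, 0, 0], "gripper": 84},
  {"dp": [41, 0, 0], "turn": [0, 0, 0], "gripper": 84},
  {"dp": [41, 0, 0], "turn": [0, 0, 0], "gripper": 84},
])

```text
time: 4.12
tcp_pos: [0.4832, 0.2352, 0.1989]
tool_rot: [0.511, 0.512, 0.497, -0.479]
force: [0.9, 0.0, 0.1]
gripper_width: 0.67
```

```bash
cat >> h.py <<'E'
def rep(yaw=1.9,o=(498.4,179.4)):
    s=robot.observe(); M=rot(s["tool_rot"]); c,n=np.cos(np.radians(yaw)),np.sin(np.radians(yaw))
    D=np.array([[c,n,0],[-n,c,0],[0,0,1]])
    p=s["tcp_pos"]*1000-np.array([*o,0]); p=D@p; T=np.array([[0,0,-1],[1,0,0],[0,-1,0]],float).T
    # desired tool axes in dock frame: x=-z, y=+x, z=-y
    G=np.column_stack([[0,0,-1],[1,0,0],[0,-1,0]]).astype(float)
    E=R.from_matrix((D@M).T@G).as_rotvec(degrees=True)
    print("t",round(s["time"],2),"tcp dock mm",p.round(1),"turn needed",E.round(2),"F",s["force"].round(2),"w",round(s["gripper_width"],3))
E
python3 -c "
from h import *
rep()"
```

```text
t 4.12 tcp dock mm [-13.3  56.3 198.9] turn needed [-0.97 -1.05 -2.69] F [0.93 0.05 0.07] w 0.67
```

>>> move_arm([
  {"dp": [20, -12, 12], "turn": [-1, -1, -2.7], "gripper": 84},
  {"dp": [30, -10, 10], "turn": [0, 0, 0], "gripper": 84},
  {"dp": [30, 0, 0], "turn": [0, 0, 0], "gripper": 84},
  {"dp": [20, 0, 0], "turn": [0, 0, 0], "gripper": 84},
  {"dp": [0, 0, 0], "turn": [0, 0, 0], "gripper": 84},
])

```text
time: 4.53
tcp_pos: [0.4534, 0.2099, 0.0849]
tool_rot: [0.505, 0.485, 0.512, -0.497]
force: [-0.9, -0.4, 0.4]
gripper_width: 0.668
```

```bash
python3 -c "
from h import *
rep()"
```

```text
t 4.53 tcp dock mm [-44.   31.9  84.9] turn needed [0.13 0.25 1.1 ] F [-0.89 -0.39  0.42] w 0.668
```

>>> move_arm([
  {"dp": [15, 7, -1], "turn": [0.1, 0.2, 1.1], "gripper": 84},
  {"dp": [15, 0, 0], "turn": [0, 0, 0], "gripper": 84},
  {"dp": [8, 0, 0], "turn": [0, 0, 0], "gripper": 84},
  {"dp": [0, 0, 0], "turn": [0, 0, 0], "gripper": 84},
])

```text
time: 4.87
tcp_pos: [0.4627, 0.2118, 0.0481]
tool_rot: [0.509, 0.493, 0.507, -0.49]
force: [-0.4, -0.1, -0.1]
gripper_width: 0.672
```

```bash
python3 -c "
from h import *
rep()
im=vision.get_image('side'); save(im,'s1',(200,200,320,290),6)
rep()"
```

```text
t 4.87 tcp dock mm [-34.6  33.6  48.1] turn needed [ 0.02 -0.01 -0.25] F [-0.44 -0.13 -0.11] w 0.672
t 4.92 tcp dock mm [-33.9  33.8  48.9] turn needed [ 0.02 -0.04 -0.34] F [-0.03  0.55 -0.07] w 0.67
```

View pics/s1.png

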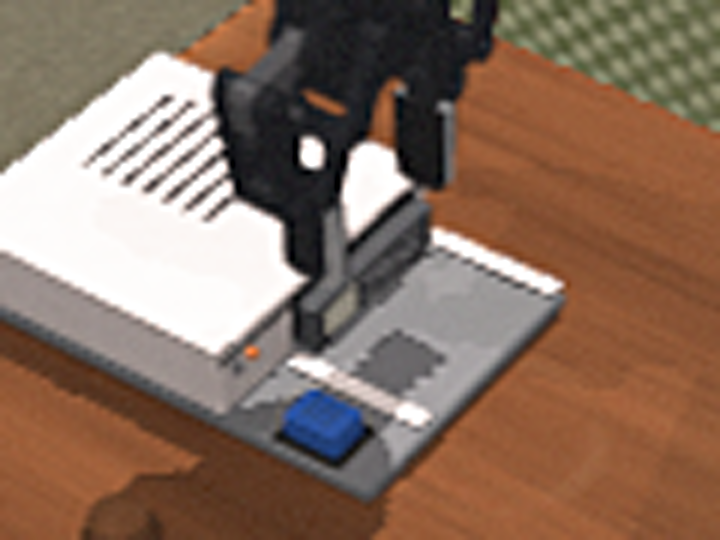

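```bash
python3 - <<'E'
from h import *
for n in ("side","top"):
    im=vision.get_image(n);F=f(im);Z=im["z_map"];v,u=np.mgrid[0:420,0:560]
    d=np.stack([(u-im["cx"])/F,-(v-im["cy"])/F,-np.ones_like(Z)],-1)
    W=((d*Z[...,None])@rot(im["orientation"]).T+np.array(im["xyz"]))*1000-np.array([498.4,179.4,0])
    a=np.radians(1.9); D=np.array([[np.cos(a),np.sin(a),0],[-np.sin(a),np.cos(a),0],[0,0,1]]); W=W@D.T
    for nm,y0,y1 in (("A",55,95),("B",-25,20)):
        m=(abs(W[...,0]+34)<25)&(W[...,1]>y0)&(W[...,1]<y1)&(W[...,2]>47)&(W[...,2]<85)
        P=W[m]
        if len(P): print(n,nm,len(P),"min",P.min(0).round(1),"max",P.max(0).round(1),"pct5/95",np.percentile(P,[5,95],0).round(1).tolist())
rep()
E
```

```text
t 5.02 tcp dock mm [-33.2  34.   49.7] turn needed [ 0.02 -0.07 -0.45] F [-0.3   0.74  0.59] w 0.673
```

```bash
python3 - <<'E'
from h import *
im=vision.get_image("side");F=f(im);a=np.radians(1.9)
print("z at tips",im["z_map"][240,252],im["z_map"][225,272])
def proj(x,y,z):
    w=np.array([498.4+x*np.cos(a)-y*np.sin(a),179.4+x*np.sin(a)+y*np.cos(a),z])/1000
    c=rot(im["orientation"]).T@(w-np.array(im["xyz"])); return np.round([im["cx"]-F*c[0]/c[2],im["cy"]+F*c[1]/c[2]],1)
for nm,y0,y1 in (("A",63,77),("B",-9.5,5)):
  for z in (50,55,60): print(nm,z,[ [((q-[200,200])*6).round().tolist() for q in [proj(x,y,z)]][0] for x in (-45,-23) for y in (y0,y1)])
print("key",[((proj(x,y,24)-[200,200])*6).round().tolist() for x in (-48,-24) for y in (59.5,77.5)])
save(im,"s2",(200,200,320,290),6)
rep()
E
```

```text
z at tips 0.97110444 1.0094814
A 50 [[345.0, 358.0], [322.0, 381.0], [296.0, 335.0], [272.0, 357.0]]
A 55 [[345.0, 348.0], [321.0, 371.0], [295.0, 325.0], [271.0, 347.0]]
A 60 [[344.0, 338.0], [320.0, 360.0], [295.0, 314.0], [271.0, 336.0]]
B 50 [[462.0, 248.0], [440.0, 269.0], [414.0, 226.0], [391.0, 247.0]]
B 55 [[462.0, 238.0], [439.0, 259.0], [413.0, 216.0], [391.0, 237.0]]
B 60 [[462.0, 227.0], [439.0, 248.0], [413.0, 206.0], [391.0, 227.0]]
key [[360.0, 409.0], [330.0, 439.0], [307.0, 383.0], [277.0, 412.0]]
t 5.07 tcp dock mm [-33.2  34.   49.7] turn needed [ 0.02 -0.07 -0.46] F [ 0.79  0.16 -0.17] w 0.671
```

View pics/s2.png

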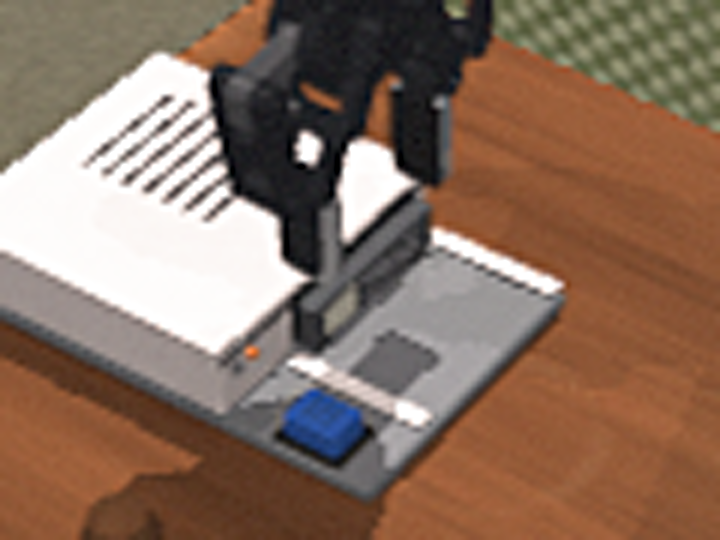

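```bash
python3 - <<'E'
from h import *
a=np.radians(1.9); D=np.array([[np.cos(a),np.sin(a),0],[-np.sin(a),np.cos(a),0],[0,0,1]])
im=vision.get_image("side")
for u,v in ((252,240),(254,240),(250,237),(256,240),(272,225),(272,228),(270,220),(253,262),(253,268),(254,272)): print(u,v,(D@(px2w(im,u,v)*1000-[498.4,179.4,0])).round(1), im["color"][v,u])
t=vision.get_image("top"); save(t,"t1",(230,190,310,260),8)
print(robot.observe())
E
```

```text
252 240 [-38.6  70.2 107.1] [26 26 29]
254 240 [-42.   67.9 107.1] [112 109 108]
250 237 [-39.7  77.4 120.7] [37 33 35]
256 240 [-44.9  64.9 106.3] [77 78 78]
272 225 [-42.9   5.2 105.3] [19 20 21]
272 228 [-42.3   4.7  96.5] [26 25 28]
270 220 [-37.    4.1 115.6] [35 33 34]
253 262 [-17.2  44.6  14.6] [244 231 227]
253 268 [-34.5  66.9  23.2] [ 46  76 139]
254 272 [-44.1  76.   23.9] [ 43  81 161]
{'time': 5.1667, 'q': array([ 2.93302152e-01,  3.07194954e-01,  1.86919481e+00, -1.05944855e-03,
        9.57375429e-01,  1.83113823e+00]), 'qd': array([ 0.00088633,  0.00231306,  0.00533309,  0.00053903, -0.00249318,
        0.00130798]), 'joint_efforts': array([-7.52867607e-03, -3.80694687e+01, -1.92590028e+01, -3.88851593e-03,
       -4.00112069e-02, -1.66854954e-05]), 'tcp_pos': array([0.4638129 , 0.21221305, 0.04956333]), 'tool_rot': array([ 0.50993274,  0.4938021 ,  0.50670113, -0.48926685]), 'force': array([ 0.20094245, -0.61975965, -0.80923059]), 'torque': array([ 0.04017527, -0.02397905,  0.01592971]), 'gripper_width': 0.6676306941767277}
```

View pics/t1.png

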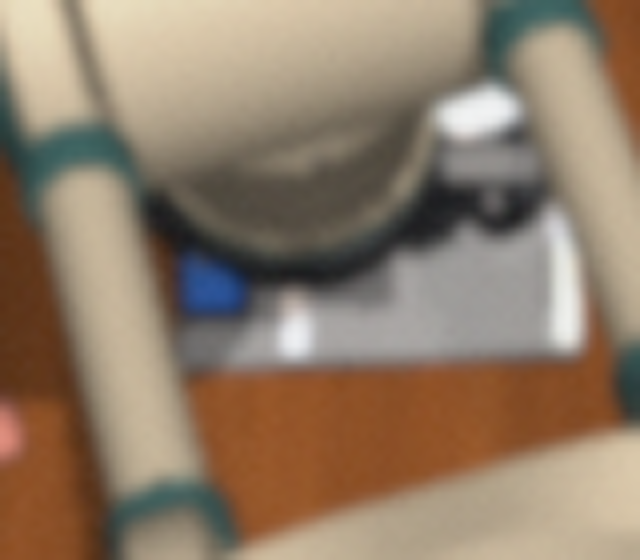

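>>> move_arm([
  {"dp": [10, -3, 0], "turn": [0, 0, -0.4], "gripper": 84},
  {"dp": [10, 0, 0], "turn": [0, 0, 0], "gripper": 84},
  {"dp": [4, 0, 0], "turn": [0, 0, 0], "gripper": 84},
  {"dp": [0, 0, 0], "turn": [0, 0, 0], "gripper": 84},
])

```text
time: 5.5
tcp_pos: [0.4619, 0.2126, 0.0258]
tool_rot: [0.509, 0.493, 0.508, -0.49]
force: [0.9, 0.1, 0.3]
gripper_width: 0.675
```

```bash
python3 -c "
from h import *
rep()
im=vision.get_image('side'); save(im,'s3',(200,180,320,290),5)
a=np.radians(1.9); D=np.array([[np.cos(a),np.sin(a),0],[-np.sin(a),np.cos(a),0],[0,0,1]])
for u,v in [(253,r) for r in range(232,264,3)]+[(271,r) for r in range(220,246,3)]: print(u,v,(D@(px2w(im,u,v)*1000-[498.4,179.4,0])).round(1), im['color'][v,u])
rep()"
```

```text
t 5.5 tcp dock mm [-35.4  34.4  25.8] turn needed [ 0.03 -0.14 -0.24] F [0.87 0.07 0.32] w 0.675
253 232 [-41.3  68.8 128.6] [191 173 170]
253 235 [19.3 -5.3 41.1] [255 255 255]
253 238 [-44.8  74.2 118.2] [36 36 38]
253 241 [-43.8  73.5 109.3] [36 38 39]
253 244 [-41.3  70.9  98.1] [15 16 21]
253 247 [-42.2  72.5  91.5] [22 21 22]
253 250 [-41.2  71.9  82.3] [24 23 28]
253 253 [-43.   74.6  76.9] [15 12 19]
253 256 [-10.5  35.3  22.1] [40 40 40]
253 259 [-9.9 35.2 12.6] [153 147 147]
253 262 [-19.7  47.7  18.3] [255 255 255]
271 220 [-507.5  644.1  736.8] [38 38 40]
271 223 [-39.1   3.6 108. ] [33 29 30]
271 226 [-40.2   5.2 101.3] [33 31 32]
271 229 [-38.8   3.6  91.3] [27 25 24]
271 232 [-39.6   4.9  84.2] [23 23 23]
271 235 [-40.    5.8  76.6] [31 31 33]
271 238 [-39.5   5.3  67.4] [26 26 25]
271 241 [ -7.2 -38.5  12.2] [131 130 129]
271 244 [-13.3 -29.9  12. ] [158 156 154]
t 5.55 tcp dock mm [-35.3  34.5  26. ] turn needed [ 0.03 -0.14 -0.24] F [-0.77  0.13 -0.64] w 0.671
```

View pics/s3.png

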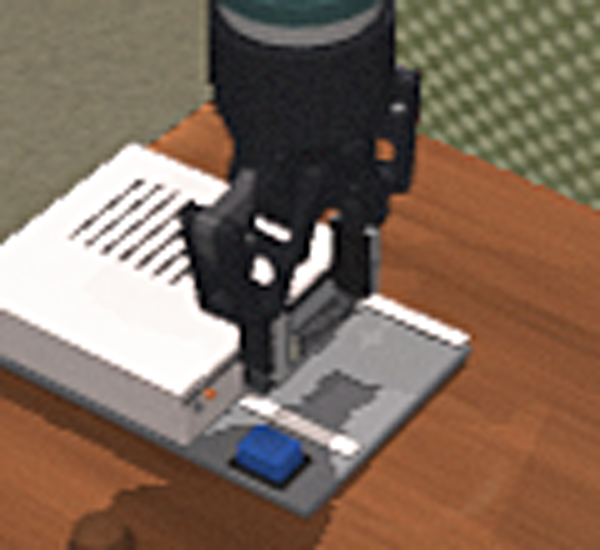

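>>> move_arm([
  {"dp": [3, 0, 0], "turn": [0, 0, 0], "gripper": 84},
  {"dp": [3, 0, 0], "turn": [0, 0, 0], "gripper": 84},
  {"dp": [2, 0, 0], "turn": [0, 0, 0], "gripper": 84},
  {"dp": [0, 0, 0], "turn": [0, 0, 0], "gripper": 84},
])

```text
time: 5.88
tcp_pos: [0.4624, 0.2129, 0.0178]
tool_rot: [0.509, 0.493, 0.508, -0.49]
force: [0.2, -0.6, 0.2]
gripper_width: 0.678
```

```bash
python3 -c "
from h import *
print(robot.hold_point_z)
rep()
im=vision.get_image('side'); save(im,'s4',(220,205,300,285),7)
rep()"
```

```text
0.0187
t 5.88 tcp dock mm [-34.9  34.6  17.8] turn needed [ 0.03 -0.16 -0.29] F [ 0.2  -0.56  0.17] w 0.678
t 5.93 tcp dock mm [-34.7  34.7  17.9] turn needed [ 0.03 -0.16 -0.31] F [-0.17 -0.34 -1.45] w 0.675
```

View pics/s4.png

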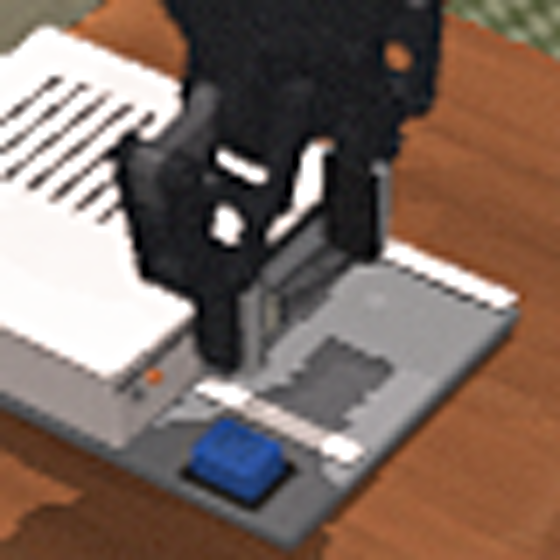

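>>> move_arm([
  {"dp": [3, -1, 0], "turn": [0, 0, -0.3], "gripper": 84},
  {"dp": [3, 0, 0], "turn": [0, 0, 0], "gripper": 84},
  {"dp": [0, 0, 0], "turn": [0, 0, 0], "gripper": 84},
])

```text
time: 6.18
tcp_pos: [0.4619, 0.213, 0.0118]
tool_rot: [0.508, 0.492, 0.509, -0.491]
force: [-0.1, 0.1, -0.1]
gripper_width: 0.664
```

```bash
python3 -c "
from h import *
rep()
im=vision.get_image('side')
a=np.radians(1.9); D=np.array([[np.cos(a),np.sin(a),0],[-np.sin(a),np.cos(a),0],[0,0,1]])
for u in (251,252,253):
  for v in range(250,266,2):
    w=(D@(px2w(im,u,v)*1000-[498.4,179.4,0])); 
    print(u,v,w.round(1), im['color'][v,u])
for n in ('eject_key','cartridge_front'): print(vision.place_of(im,n)[:2])
rep()"
```

```text
t 6.18 tcp dock mm [-35.3  34.8  11.8] turn needed [ 0.03 -0.18 -0.04] F [-0.07  0.12 -0.13] w 0.664
251 250 [-40.1  77.   85.5] [25 25 29]
251 252 [-38.6  75.6  78.2] [36 35 37]
251 254 [-40.7  78.5  75.8] [30 26 30]
251 256 [-38.9  76.7  67.9] [36 36 36]
251 258 [-40.1  78.6  64.4] [29 29 28]
251 260 [-10.   42.5  15.3] [255 255 255]
251 262 [-14.2  48.   15.7] [179 165 159]
251 264 [-14.9  49.3  11. ] [89 85 90]
252 250 [-40.6  74.4  83.8] [32 33 36]
252 252 [-40.7  74.9  78.8] [29 29 32]
252 254 [-41.9  76.7  75.1] [31 29 34]
252 256 [-41.6  76.6  69.3] [30 31 32]
252 258 [-40.7  76.   62.7] [14 14 18]
252 260 [-10.1  39.1  12.7] [255 255 255]
252 262 [-16.1  46.8  15.7] [255 246 242]
252 264 [-17.   48.2  11.2] [87 85 91]
253 250 [-40.9  71.4  81.8] [24 21 26]
253 252 [-41.3  72.3  77.1] [18 20 21]
253 254 [-41.4  72.7  71.9] [23 22 26]
253 256 [-40.9  72.6  65.9] [20 22 27]
253 258 [-41.8  74.   61.8] [ 8 10 13]
253 260 [-35.8  67.1  47.6] [206 189 183]
253 262 [-17.2  44.7  14.6] [255 255 255]
253 264 [-18.7  46.8  11.1] [82 80 84]Traceback (most recent call last):
  File "<string>", line 10, in <module>
    for n in ('eject_key','cartridge_front'): print(vision.place_of(im,n)[:2])
                                                    ~~~~~~~~~~~~~~~^^^^^^
ValueError: it knows: cartridge, cartridge_front, dock, eraser, glue_stick, home, key_top, pen_pot, rubber_stamp, stapler, storage_box
```

>>> move_arm([
  {"dp": [8, 0, 0], "turn": [0, 0, 0], "gripper": 84},
  {"dp": [8, 0, 0], "turn": [0, 0, 0], "gripper": 84},
  {"dp": [4, 0, 0], "turn": [0, 0, 0], "gripper": 84},
  {"dp": [0, 0, 0], "turn": [0, 0, 0], "gripper": 84},
])

```text
time: 6.57
tcp_pos: [0.4623, 0.2132, -0.0099]
tool_rot: [0.508, 0.493, 0.509, -0.49]
force: [0.3, 0.0, 0.4]
gripper_width: 0.667
```

```bash
python3 -c "
from h import *
rep()
im=vision.get_image('side'); save(im,'s5',(220,215,300,285),8)
rep()"
```

```text
t 6.57 tcp dock mm [-35.   35.   -9.9] turn needed [ 0.03 -0.19 -0.09] F [0.32 0.04 0.38] w 0.667
t 6.62 tcp dock mm [-35.   35.   -9.7] turn needed [ 0.03 -0.19 -0.09] F [-0.79 -0.37  0.11] w 0.672
```

View pics/s5.png

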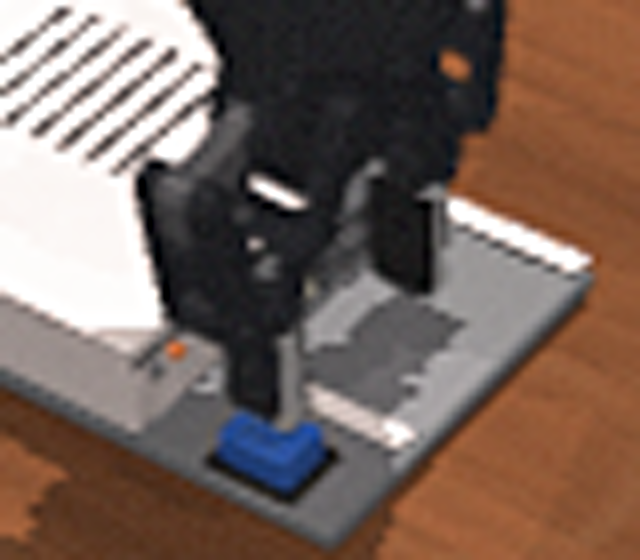

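>>> move_arm([
  {"dp": [5, -1, 0], "turn": [0, 0, 0], "gripper": 84},
  {"dp": [4, 0, 0], "turn": [0, 0, 0], "gripper": 84},
  {"dp": [0, 0, 0], "turn": [0, 0, 0], "gripper": 84},
  {"dp": [0, 0, 0], "turn": [0, 0, 0], "gripper": 84},
])

```text
time: 6.95
tcp_pos: [0.4606, 0.2134, -0.019]
tool_rot: [0.507, 0.493, 0.509, -0.491]
force: [-0.8, -0.5, 3.9]
gripper_width: 0.668
```

```bash
python3 -c "
from h import *
rep()
im=vision.get_image('side'); save(im,'s6',(220,215,300,285),8)
rep()"
```

```text
t 6.95 tcp dock mm [-36.6  35.2 -19. ] turn needed [-0.06 -0.22 -0.02] F [-0.82 -0.47  3.91] w 0.668
t 7.0 tcp dock mm [-36.7  35.2 -19. ] turn needed [-0.07 -0.23 -0.01] F [-1.38  0.04  2.94] w 0.674
```

View pics/s6.png

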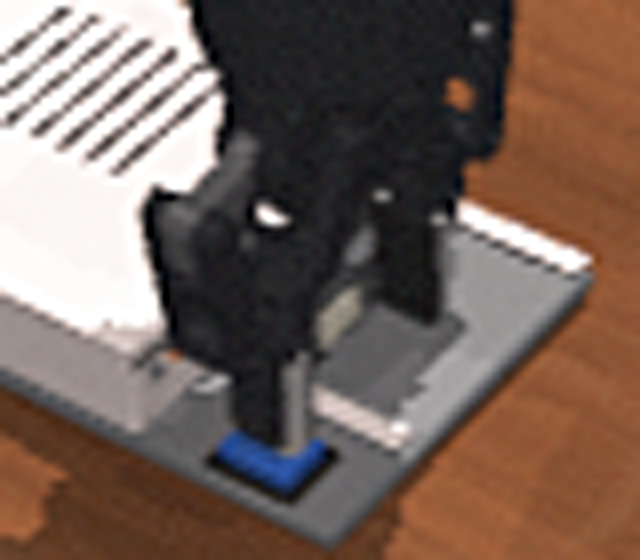

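>>> move_arm([
  {"dp": [4.5, 0, 0], "turn": [0, 0, 0], "gripper": 84},
  {"dp": [0, 0, 0], "turn": [0, 0, 0], "gripper": 84},
  {"dp": [0, 0, 0], "turn": [0, 0, 0], "gripper": 84},
  {"dp": [0, 0, 0], "turn": [0, 0, 0], "gripper": 84},
])

```text
time: 7.33
tcp_pos: [0.4606, 0.2135, -0.0191]
tool_rot: [0.507, 0.494, 0.508, -0.49]
force: [-2.2, -0.2, 1.3]
gripper_width: 0.667
```

```bash
python3 -c "
from h import *
rep()
im=vision.get_image('side'); save(im,'s7',(220,215,300,285),8)
rep()"
```

```text
t 7.33 tcp dock mm [-36.7  35.3 -19.1] turn needed [-0.12 -0.28 -0.12] F [-2.18 -0.22  1.32] w 0.667
t 7.38 tcp dock mm [-36.7  35.3 -19.2] turn needed [-0.12 -0.28 -0.11] F [-1.38 -0.44  3.72] w 0.669
```

View pics/s7.png

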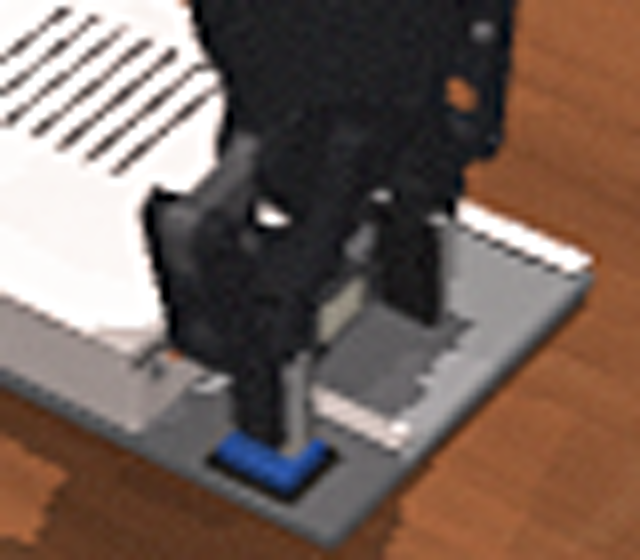

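```bash
python3 -c "
from h import *
a=np.radians(1.9); D=np.array([[np.cos(a),np.sin(a),0],[-np.sin(a),np.cos(a),0],[0,0,1]])
Fs=[];Zs=[]
for i in range(6):
  im=vision.get_image('side'); Fs.append(robot.observe()['force']); Zs.append(im['z_map'])
print(np.mean(Fs,0),np.std(Fs,0)); im['z_map']=np.median(Zs,0)
for u,v in ((249,270),(250,272),(251,272),(254,274),(255,276),(258,271),(259,270),(257,273),(262,254),(263,253),(261,256),(265,250),(264,256)): print(u,v,(D@(px2w(im,u,v)*1000-[498.4,179.4,0])).round(1), im['color'][v,u])
for n in ('cartridge_front','key_top'):
  for r in vision.place_of(im,n)[:2]: print(n,r['score'],(D@(px2w(im,*r['pixel'],.026 if n[0]=='c' else .02)*1000-[498.4,179.4,0])).round(1))
rep()"
```

```text
[-1.33018793 -0.53465178  3.60298302] [0.30389903 0.53013515 0.6112997 ]
249 270 [-28.1  73.1  18.8] [ 35  75 151]
250 272 [-33.6  76.8  18.8] [ 39  72 141]
251 272 [-34.4  74.4  17.3] [ 42  79 147]
254 274 [-43.8  76.   17.8] [ 40  81 152]
255 276 [-46.7  76.6  13.9] [20 32 57]
258 271 [-45.5  63.9  18. ] [ 67  93 152]
259 270 [-45.7  60.5  18.3] [ 54  83 139]
257 273 [-46.8  69.3  17. ] [ 37  72 141]
262 254 [-25.9  22.1  26.1] [146 139 126]
263 253 [-26.6  19.2  27.2] [145 138 124]
261 256 [-26.3  26.5  23.6] [145 140 126]
265 250 [-24.8   9.2  27.9] [89 85 82]
264 256 [-24.   12.5  11.8] [91 89 91]
cartridge_front 0.66 [-20.6  -1.6  26. ]
cartridge_front 0.43 [-24.2  -3.6  26. ]
key_top 0.52 [-34.1  62.7  20. ]
t 7.78 tcp dock mm [-36.7  35.3 -19.6] turn needed [-0.1  -0.26 -0.08] F [-1.74 -0.79  4.31] w 0.671
```

>>> move_arm([
  {"dp": [-1.9, 0, -1.5], "turn": [0, 2.9, 0], "gripper": 84},
  {"dp": [-1.9, 0, -1.5], "turn": [0, 2.9, 0], "gripper": 84},
  {"dp": [0, 0, 0], "turn": [0, 0, 0], "gripper": 84},
])

```text
time: 8.03
tcp_pos: [0.4567, 0.2172, -0.0171]
tool_rot: [0.479, 0.516, 0.537, -0.465]
force: [-3.3, -0.2, 0.4]
gripper_width: 0.666
```

```bash
cat > m.py <<'E'
from h import *
import sys
a=np.radians(1.9); D=np.array([[np.cos(a),np.sin(a),0],[-np.sin(a),np.cos(a),0],[0,0,1]])
rep();Fs=[];Zs=[]
for i in range(4):
  im=vision.get_image('side'); Fs.append(robot.observe()['force']); Zs.append(im['z_map'])
print("F",np.mean(Fs,0).round(2)); 
Z=np.median(Zs,0);F=f(im);v,u=np.mgrid[0:420,0:560]
d=np.stack([(u-im["cx"])/F,-(v-im["cy"])/F,-np.ones_like(Z)],-1)
W=((d*Z[...,None])@rot(im["orientation"]).T+np.array(im["xyz"]))*1000-np.array([498.4,179.4,0]); W=W@D.T
c=im["color"].astype(int)
b=(c[...,2]-c[...,0]>60)&(abs(W[...,0]+36)<14)&(abs(W[...,1]-68.5)<11)
print("key z hi",np.percentile(W[b][:,2],[50,75,90]).round(1),b.sum())
m=(W[...,0]>-60)&(W[...,0]<5)&(W[...,1]>12)&(W[...,1]<36)&(W[...,2]>19)&(W[...,2]<33)
print("cart front x",np.percentile(W[m][:,0],[10,50,90]).round(1),m.sum())
save(im,sys.argv[1],(220,215,300,285),8); rep()
E
python3 m.py s8
```

```text
t 8.03 tcp dock mm [-40.4  39.1 -17.1] turn needed [ 0.1  -6.22  0.32] F [-3.26 -0.23  0.36] w 0.666
F [-4.57 -1.85  2.  ]
key z hi [22.1 23.5 24.3] 62
cart front x [-29.5 -28.9 -28.1] 26
t 8.23 tcp dock mm [-40.1  39.9 -17. ] turn needed [ 0.21 -6.1   0.28] F [-4.4  -2.49  1.01] w 0.669
```

>>> move_arm([
  {"dp": [-1.5, 3, -1.2], "turn": [0, 2, 0], "gripper": 84},
  {"dp": [0, 5, 0], "turn": [0, 0, 0], "gripper": 84},
  {"dp": [0, 4, 0], "turn": [0, 0, 0], "gripper": 84},
  {"dp": [0, 0, 0], "turn": [0, 0, 0], "gripper": 84},
])

```text
time: 8.57
tcp_pos: [0.4603, 0.2202, -0.0173]
tool_rot: [0.469, 0.517, 0.549, -0.46]
force: [-2.7, -0.8, 2.8]
gripper_width: 0.667
```

```bash
python3 m.py s9
```

```text
t 8.57 tcp dock mm [-36.7  42.  -17.3] turn needed [ 0.45 -7.89  1.25] F [-2.75 -0.82  2.77] w 0.667
F [-3.66 -0.33  1.44]
key z hi [21.4 23.6 24.2] 66
cart front x [-24.5 -24.2 -23.6] 29
t 8.77 tcp dock mm [-36.9  42.2 -17.3] turn needed [ 0.45 -7.93  1.22] F [-4.14 -0.42  1.51] w 0.67
```

View pics/s9.png

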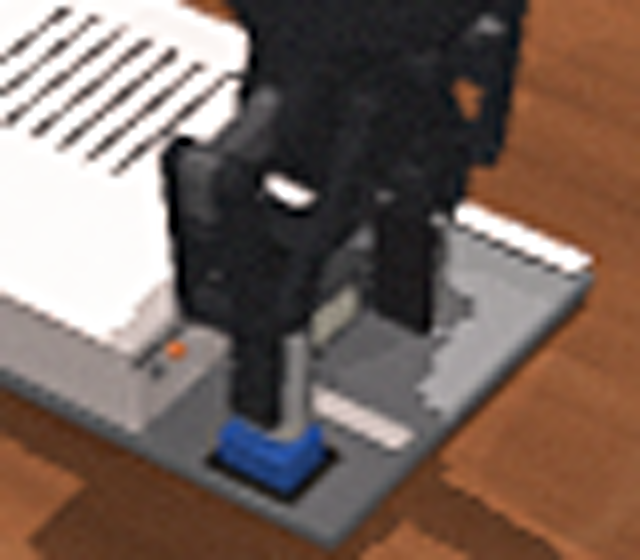

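>>> move_arm([
  {"dp": [-1.5, 5, 0], "turn": [0, 0, 1], "gripper": 84},
  {"dp": [-1, 5, 0], "turn": [0, 0, 0], "gripper": 84},
  {"dp": [0, 5, 0], "turn": [0, 0, 0], "gripper": 84},
  {"dp": [0, 0, 0], "turn": [0, 0, 0], "gripper": 84},
])

```text
time: 9.1
tcp_pos: [0.4633, 0.2203, -0.0176]
tool_rot: [0.468, 0.516, 0.55, -0.462]
force: [-5.3, -0.7, 4.2]
gripper_width: 0.67
```

```bash
python3 m.py s10
```

```text
t 9.1 tcp dock mm [-33.7  42.  -17.6] turn needed [ 0.41 -7.8   1.46] F [-5.3  -0.66  4.22] w 0.67
F [-6.89 -0.23  2.75]
key z hi [22.2 23.3 23.9] 70
cart front x [-21.8 -21.2 -20.5] 26
t 9.3 tcp dock mm [-34.4  42.  -17.6] turn needed [ 0.41 -7.8   1.5 ] F [-6.8   0.01  2.63] w 0.672
```

>>> move_arm([
  {"dp": [-3, 8, 0], "turn": [0, 0, 0], "gripper": 84},
  {"dp": [-1, 9, 0], "turn": [0, 0, 0], "gripper": 84},
  {"dp": [0, 5, 0], "turn": [0, 0, 0], "gripper": 84},
])

```text
time: 9.55
tcp_pos: [0.4738, 0.2202, -0.0163]
tool_rot: [0.463, 0.51, 0.554, -0.467]
force: [-6.3, -0.7, 1.9]
gripper_width: 0.673
```

```bash
python3 m.py s11
```

```text
t 9.55 tcp dock mm [-23.3  41.6 -16.3] turn needed [ 0.42 -7.71  2.63] F [-6.28 -0.66  1.87] w 0.673
F [-4.78 -0.06 -0.23]
key z hi [22.4 23.6 24.3] 93
cart front x [-9.8 -9.2 -8.7] 27
t 9.75 tcp dock mm [-23.1  41.5 -16.6] turn needed [ 0.42 -7.69  2.59] F [-4.82  0.11 -0.22] w 0.674
```

>>> move_arm([
  {"dp": [0, 6, 0], "turn": [0, 0, 0], "gripper": 84},
  {"dp": [0, 5, 0], "turn": [0, 0, 0], "gripper": 84},
])

```text
time: 9.92
tcp_pos: [0.476, 0.22, -0.0181]
tool_rot: [0.46, 0.505, 0.558, -0.472]
force: [-14.8, -2.8, 13.8]
gripper_width: 0.672
```

```bash
python3 m.py s12
```

```text
t 9.92 tcp dock mm [-21.   41.3 -18.1] turn needed [ 0.42 -7.61  3.55] F [-14.76  -2.83  13.84] w 0.672
F [-12.17  -1.8    7.8 ]
key z hi [23.1 23.9 24.6] 93
cart front x [-7.  -6.4 -5.6] 28
t 10.12 tcp dock mm [-21.1  41.3 -18.2] turn needed [ 0.41 -7.61  3.52] F [-12.06  -1.13   6.98] w 0.671
```

>>> move_arm([
  {"dp": [-1, -3, 0], "turn": [0, 0, 0], "gripper": 84},
  {"dp": [0, -3, 0], "turn": [0, 0, 0], "gripper": 84},
  {"dp": [0, -1, 0], "turn": [0, 0, 0], "gripper": 84},
])

```text
time: 10.37
tcp_pos: [0.471, 0.2198, -0.0166]
tool_rot: [0.461, 0.507, 0.556, -0.47]
force: [0.2, 1.1, 1.2]
gripper_width: 0.672
```

```bash
python3 m.py s13
```

```text
t 10.37 tcp dock mm [-26.1  41.3 -16.6] turn needed [ 0.46 -7.58  3.23] F [0.23 1.06 1.18] w 0.672
F [-0.02  0.19  0.08]
key z hi [23.  23.9 24.5] 89
cart front x [-9.9 -9.5 -8.8] 23
t 10.57 tcp dock mm [-26.1  41.3 -16.6] turn needed [ 0.44 -7.59  3.29] F [-0.67  0.32 -0.02] w 0.668
```

>>> move_arm([
  {"dp": [-6, -4, 0], "turn": [0, 0, 0], "gripper": 84},
  {"dp": [-20, -3, 0], "turn": [0, 0, 0], "gripper": 84},
  {"dp": [-35, 0, 0], "turn": [0, 0, 0], "gripper": 84},
  {"dp": [-35, 0, 0], "turn": [0, 0, 0], "gripper": 84},
  {"dp": [-35, 0, 0], "turn": [0, 0, 0], "gripper": 84},
])

```text
time: 10.98
tcp_pos: [0.4673, 0.201, 0.1119]
tool_rot: [0.458, 0.502, 0.559, -0.475]
force: [1.1, 0.2, -0.6]
gripper_width: 0.669
```

>>> move_arm([
  {"dp": [-30, 0, 0], "turn": [0, 0, 0], "gripper": 84},
  {"dp": [-10, 0, 0], "turn": [0, 0, 0], "gripper": 84},
  {"dp": [0, 0, 0], "turn": [0, 0, 0], "gripper": 84},
  {"dp": [0, 0, 0], "turn": [0, 0, 0], "gripper": 84},
])

```text
time: 11.32
tcp_pos: [0.477, 0.1956, 0.1638]
tool_rot: [0.463, 0.508, 0.554, -0.469]
force: [-0.7, 0.5, -0.3]
gripper_width: 0.673
```

```bash
python3 m.py s14; python3 - <<'E'
from h import *
im=vision.get_image('side'); save(im,'s15',(130,140,430,380),2.5)
for t in ("pen_pot","glue_stick","stapler","eraser","rubber_stamp","cartridge_front"):
  for r in vision.place_of(im,t)[:1]: print(t,r["score"],np.round(r["pixel"],1))
E
```

```text
t 11.32 tcp dock mm [-20.9  16.9 163.8] turn needed [ 0.41 -7.51  2.88] F [-0.66  0.45 -0.34] w 0.673
F [-0.19 -0.04 -0.18]
key z hi [23.4 24.1 24.7] 97
cart front x [-10.1  -9.3  -8.7] 32
t 11.52 tcp dock mm [-22.6  16.9 161.5] turn needed [ 0.41 -7.48  3.21] F [-0.9   0.7  -0.13] w 0.67
pen_pot 0.67 [320.6 151.9]
glue_stick 0.64 [188.1 295.5]
stapler 0.73 [286.9 342.4]
eraser 0.81 [244.3 311.5]
rubber_stamp 0.58 [222.8 305.5]
cartridge_front 0.53 [263.4 246.9]
```

View pics/s15.png

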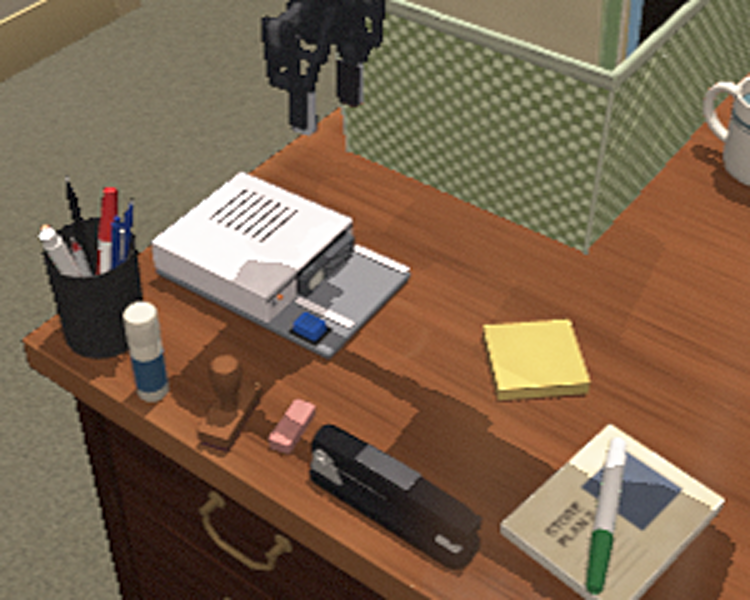

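The picture shows the cartridge home at about crop pixel (325, 265) and the blue key up at (310, 327). The bystanders sit where they were in the first picture, and the gripper is well clear above.

```bash
python3 -c "
from h import *
print(hand_in())"
```

```text
the job is handed in; nothing more can be done
None
```

The job is done and handed in: the cartridge is back home and stays there by itself, and the key is up. `hand_in` gives no verdict.

- **Press and stop:** One fingertip pressed the key to the bottom (top face measured at z ≈ 18 mm). The other finger stopped the cartridge about 15 mm out. It stayed there, with the key still down, for more than half a second.
- **Key up:** I tilted the tool about the holding finger, so the key rose to z ≈ 24 mm while the cartridge stayed held. It was about 19 mm out then, with roughly 4.5 N on the finger.
- **Push home:** I pushed until the force jumped to about 12–15 N with the front some 3 mm past home, i.e. the solid stop. When I backed off, the cartridge sprang back to home and stayed.
- **Last checks:** With the arm raised clear, the front measured dock x ≈ -9.3 mm (home is -10) and the key top z ≈ 24.1 mm. The bystanders look unmoved in the picture. The clock stood at about 11.5 s of the 35 s allowed.

**What disagreed:**
- The reported TCP height read about 37–47 mm lower than the fingertips seen by the camera, which is more than the partly open pads explain. I went by camera and contact force instead.
- At the end, the pen-pot detection pointed to a clearly wrong place. Its position, like the eraser's, I checked only by eye, because the first side-view eraser detection was also wrong.
- The arm gave way under load, so rows made against contact fell several millimetres short and I had to repeat them.

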